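# Snap the cap onto the bottle and hold it down

## Task

Lift the teal cap off the freely spinning turntable, leaving the other two caps on it, set it on the open bottle in the bench clamp and press it straight down until it clicks over the bead. After the click keep pressing it home against the seal with a firm 10 to 15 N, never so hard that the bottle is crushed, and finish while still pressing: the program ends with the fingers bearing down on the cap, not backed off. Leave the other things on the table where they are.

Things in the scene. Friction and masses are not known exactly. Their poses are not given: they have to be found in the camera images.
- cap: teal ribbed press-on cap, hollow and open below: outside diameter 42 mm, height 34 mm, inside diameter 37 mm, 30 mm deep inside, about 30 g. Stands upright, open end down, 45 to 85 mm from the turntable's centre. Origin: centre of its lower rim; z up through its top. Inside, 7 mm above the rim, runs a snap ridge
- cap_top (a point): centre of the teal cap's flat top, 34 mm above cap
- bottle: open cream-white bottle with teal bands, 54 mm in diameter, held upright and rigid in the bench clamp. Origin: centre of its underside, 10 mm above the table; z up. Shoulder ends 85 mm up; then the neck, 24 mm in diameter. A cap put on loosely rests on the bead with its rim about 95 mm above this origin (top at 129 mm); snapped home, its rim is about 87 mm up (top at 121 mm)
- bead (a point): on the bottle's axis at the height of its springy snap bead (33 mm in diameter), 98 mm above bottle. The cap must be pushed over it: the force climbs to about 10 N (with friction up to 13 N) within 3 mm, then drops (the click) and the cap springs on down
- neck_top (a point): top of the grey seal plug in the bottle's mouth, on the bottle's axis, 117.7 mm above bottle; the highest point of the open bottle. Once home, the cap bears on it: see seal
- seal (a joint): how far the springy grey plug in the bottle's mouth is squeezed down by the cap, in m: 0 free, about 0.0004 when the snapped cap is left alone, then 1 mm more for each 5 N of pressing, 0.0035 when it bottoms (about 17 N)
- clamp_stand: the bottle's bench clamp, fixed: aluminium plate 120 x 100 x 10 mm with a black collar 69 mm in diameter up to 46 mm above the table and a red knob. Origin: centre of the plate's underside, on the table, under the bottle's axis
- turntable: round wooden turntable 220 mm in diameter on a fixed foot; the platter turns freely without end, and any sideways push on what stands on it sets it turning. Top surface 25 mm above the table, rim 4 mm higher. Origin: on its axis, on the table
- white_cap: plain white flip-top cap, 33 mm in diameter, 28.5 mm high, on the turntable; leave it there. Origin: centre of its underside
- black_cap: black ribbed screw cap, 31 mm in diameter, 21 mm high, on the turntable; leave it there. Origin: centre of its underside
- done_a: bottle already closed with a teal cap, 54 mm in diameter, 121 mm high, standing at the back left. Origin: centre of its underside
- done_b: another bottle already closed with a teal cap, same size, at the back left. Origin: centre of its underside
- tape_roll: roll of brown packing tape lying flat, 94 mm across, 48 mm high. Origin: centre of its underside
- dropper: small amber dropper bottle, 34 mm wide, 102 mm high. Origin: centre of its underside
- scissors: scissors with green handles lying flat, 206 x 84 x 11 mm. Origin: centre of its underside
Mind the look-alikes: they are no part of the job. What is meant by the cap is not green, and is the smaller of those in its own colour.

How it is judged (in metres and radians):
On the way, in this order (a step that is already met when the one before it is completed fails the run):
1. the teal cap is lifted off the turntable in the fingers, at least 30 mm clear (height (world z) of cap above 0.055 m and contact force between cap and turntable below 0.05 N and contact force between the fingers and cap above 0.1 N), for 0.2 s.
2. the cap has clicked over the bead of the open bottle (z of cap in the frame of bottle below 0.0887 m and horizontal distance between cap and bottle below 0.003 m and angle between cap's own z axis and vertical below 0.07 rad), for 0.1 s.
At the end, for the whole second after the job is handed in: the teal cap is home on the open bottle (rim under 88.7 mm above its underside, within 3 mm of its axis, tilted under 0.07 rad, at rest), and through the last second the fingers (over 4 N on the cap) press it so that the seal is squeezed by over 1.3 mm (about 6 N) (all of step 2 and value of joint seal above 0.0013 m and contact force between cap and the fingers above 4 N and linear speed of cap below 0.02 m/s); the arm keeps its last pose, push and grip.
It fails at once if the bottle is crushed: cap and bottle pressed together with more than 60 N (contact force between cap and bottle above 60 N).
It fails at once if one of the other two caps leaves the turntable or is tipped over (horizontal distance between any of white_cap, black_cap and turntable above 0.112 m or height (world z) of any of white_cap, black_cap below 0.018 m or height (world z) of any of white_cap, black_cap above 0.05 m or angle between any of white_cap, black_cap's own z axis and vertical above 0.6 rad).
It fails at once if something else on the table is knocked: moved more than 30 mm (distance of any of done_a, done_b, tape_roll, dropper, scissors from where it was at the start of the episode above 0.03 m).
It also fails if it takes over 64 s, if anything falls off the work surface, if the arm or the gripper's body presses on something with over 40 N, if the wrist force passes 120 N, or if a joint passes its speed limit or range.

## Robot

A 6-joint arm with a two-finger parallel gripper is mounted at the origin on a cart in front of the work surface, level with it; the furniture and walls round the work are solid. World frame = base frame: x ahead of the robot, y to its left, z up, the work surface at z = 0. Lengths are in mm, angles in degrees, forces in N, time in s.
With the tool pointing down it reaches from about 325 to 750 mm from the base axis. Payload 7.6 kg.
Tool frame: the origin (TCP) lies at the centre of the arm's flange, where the gripper is bolted on; the fingertips stand 173 mm ahead of it and the grasp point (between the pads) lies robot.hold_point_z ahead of it (robot.hold_point_z is the distance from the TCP to the grasp point, in mm); z points along the fingers, y is the line along which they close (so a half turn about z gives the same grasp; the last joint's range is limited). The gripper opens to 85 mm and grips with 20 to 120 N. Pads are 22 mm wide; open, the fingers measure 114 mm over their backs; the gripper's body (76 mm by 85 mm) begins 54 mm behind the grasp point. The pads swing forward as they close: fully open they stand 13 mm farther back than shut.
Start: joints at [-69.975, 2.991, 80.254, -0, 96.75, -4.028], TCP at [213.999, -479.409, 404.723] pointing down, gripper open.
Joint ranges: [-166.34, 166.34], [-52.06, 124.39], [6.96, 135.62], [-60.46, 240.46], [14.63, 156.25], [-167.68, 167.68]. Speed limits (degrees/s): [147.25, 147.25, 172.46, 180, 180, 180].

## Interface

Orientations are given as a 3x3 rotation matrix whose columns are the frame's x, y, z axes.
In Python, from plant import robot gives the robot as it stands.
- The arm moves only by the tool arm_command, never from a script. Its argument "motion" is text: rows parted by semicolons, each of 6 numbers parted by spaces: the shift along the tool's x, y, z each as a share of 50 mm, from -1 to 1, then the turn, a rotation vector about the tool's x, y, z each as a share of 45 degrees, from -1 to 1. A call has 1 to 20 rows; each row shifts and turns the commanded pose from where the row before left it, along the tool's axes as they then stand; what a row does not reach is not made up. A row lasts 1/10 s, in which the tool goes at most 50 mm and 8.59 degrees, less where a joint would pass 70% of its speed; a pose out of reach is approached as far as the arm can. A call with a number of a shift or a turn outside -1 to 1 is refused whole. A call with a gripper value outside its range is refused whole. "claw" is the finger opening in mm, from 0 to 85.4, set as the call begins (left out, the last holds). The fingers move at their own pace and stop on an object; "squeeze" is the grip in N (left out, the last holds). Time passes only in rows, so rows that do not move let the fingers close. It gives the time, the measured TCP pose, the force, the opening and the grip force at its end, in the units of the state.
- robot.sense(): the state, without advancing time (a new reading comes with each control period).
- robot.snapshot(name): name is "scene" or "top"; returns a dict with "image" (400x640x3 uint8, blue, green, red), "fx", "fy", "cx", "cy" (pixels), "distortion" ([k1, k2, p1, p2, k3] as OpenCV has them; the pictures are not rectified), "cam_to_world" (4x4, takes a point from camera to world coordinates). Camera axes: x right, y down, z forward; pixel columns grow to the right and rows downward; lengths in mm; the calibration is good to about 2 mm. A picture is of the moment at which its call begins. There is no depth.
- robot.sign_off(): hands the job in; it is judged then, once.
The state is a dict: "clock": time; "joints": joint angles; "dq": joint speeds; "tau": joint torques, N m; "position": TCP position; "ee_rot": TCP orientation; "ft_force": force on the tool from outside, world axes, zero at the start; "wrist_torque": the same for the moment, N m; "gripper_width": opening from 0.0 (shut) to 1.0 (fully open); "grip_force": force on a finger pad.
Only numpy, scipy, OpenCV 4.12 (cv2) and the standard library are available. Lean on these libraries where they do the work, as an engineer would, in place of code of your own. Each camera call takes 0.05 s, during which the arm holds its last target. There are 200 camera calls.

## Working session

There is one attempt and no reset: what is moved stays moved. The work goes in short steps, Python scripts to look and compute and a tool call to move; the robot and the scene stay as the last step left them, time stands still between calls to the robot, and variables do not carry over. Pictures are saved under pics/ and viewed, at most 10 in all, crops included, and the job is handed in when it is done.

Besides the shell and the picture viewer there is one more tool, called by a JSON object that holds its "fn" and its "kwargs". arm_command: Moves the arm, as the interface text tells. Its arguments: {"type":"object","properties":{"motion":{"type":"string"},"claw":{"type":"number"},"squeeze":{"type":"number"}},"required":["motion"]}

```bash
mkdir -p pics; python3 - <<'E'
from plant import robot
import cv2,numpy as np,pickle
d={}
for n in("scene","top"):
    s=robot.snapshot(n);d[n]=s;cv2.imwrite(f"pics/{n}0.png",s["image"]);print(n,np.round(s["cam_to_world"],3).tolist(),s["fx"])
pickle.dump(d,open("s0.pkl","wb"));print(robot.hold_point_z);s=robot.sense();print(s["clock"],s["ee_rot"],s["gripper_width"])
E
```

```text
scene [[0.75, -0.36, 0.556, -326.008], [-0.662, -0.434, 0.612, -1134.205], [0.021, -0.826, -0.563, 967.524], [0.0, 0.0, 0.0, 1.0]] 408.9197892876689
top [[-0.006, -0.997, 0.08, 366.349], [-1.0, 0.007, 0.006, -203.679], [-0.007, -0.08, -0.997, 2110.87], [0.0, 0.0, 0.0, 1.0]] 505.6607589210895
154.70000000000002
0.1 [[ 9.13190363e-01  4.07532971e-01 -4.89198489e-04]
 [ 4.07533251e-01 -9.13189365e-01  1.35395122e-03]
 [ 1.05048905e-04 -1.43577986e-03 -9.99998964e-01]] 1.0023547757392874
```

View pics/scene0.png

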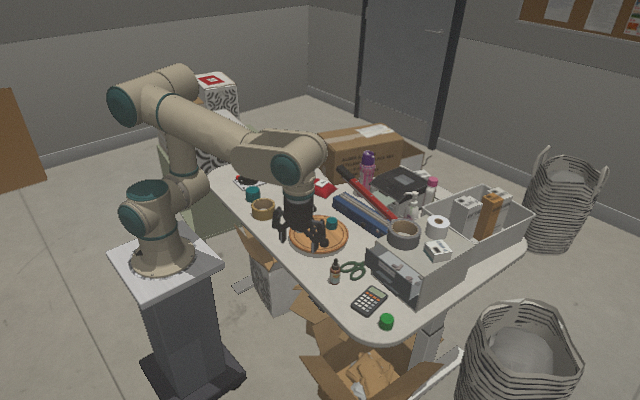

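View pics/top0.png

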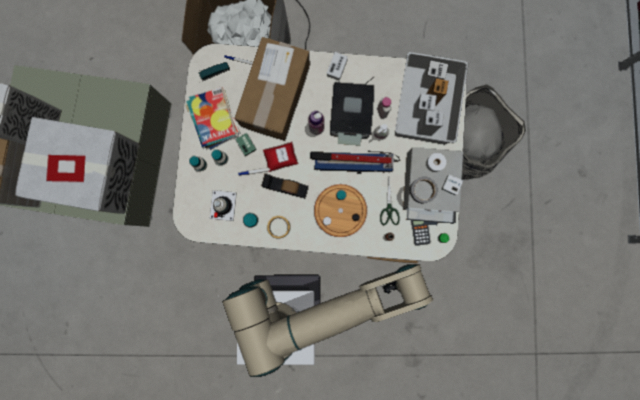

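Top view: turntable (341,210) with teal at (340,195), white at (327,220), black at (355,217); clamp and bottle (222,205); closed bottles (197,162), (219,157); a larger teal object at (250,219); a green cap at (444,238). The teal cap on the turntable fits. I'll confirm it in a crop and measure.

```bash
cat > h.py <<'E'
import cv2,numpy as np
def ray(s,uv):
    K=np.array([[s["fx"],0,s["cx"]],[0,s["fy"],s["cy"]],[0,0,1]])
    p=cv2.undistortPoints(np.array([[uv]],float),K,np.array(s["distortion"],float))[0,0]
    T=np.array(s["cam_to_world"]);return T[:3,3],T[:3,:3]@[p[0],p[1],1]
def plane(s,uv,z):
    o,d=ray(s,uv);return o+d*(z-o[2])/d[2]
def proj(s,P):
    T=np.linalg.inv(s["cam_to_world"]);K=np.array([[s["fx"],0,s["cx"]],[0,s["fy"],s["cy"]],[0,0,1]])
    return cv2.projectPoints(np.array([P],float),cv2.Rodrigues(T[:3,:3])[0],T[:3,3],K,np.array(s["distortion"],float))[0][0,0]
def blobs(s,lo,hi,roi,amin=8):
    u0,v0,u1,v1=roi;h=cv2.cvtColor(s["image"],cv2.COLOR_BGR2HSV)[v0:v1,u0:u1]
    n,l,st,c=cv2.connectedComponentsWithStats(cv2.inRange(h,np.array(lo),np.array(hi)))
    return [(st[i,4],st[i,2:4].tolist(),(c[i]+[u0,v0]).round(2)) for i in range(1,n) if st[i,4]>=amin]
E
python3 - <<'E'
from h import *;import pickle
d=pickle.load(open("s0.pkl","rb"));t=d["top"];s=d["scene"]
a=cv2.resize(t["image"][170:250,185:385],(800,320),interpolation=cv2.INTER_CUBIC)
b=cv2.resize(s["image"][160:260,225:365],(392,280),interpolation=cv2.INTER_CUBIC)
c=np.zeros((600,800,3),np.uint8);c[:320]=a;c[320:,:392]=b;cv2.imwrite("pics/crop.png",c)
teal=([80,90,30],[100,255,255])
for n,roi in(("top",(185,140,460,250)),("scene",(225,160,365,260))):
  for x in blobs(d[n],*teal,roi):print(n,x,plane(d[n],x[2],59).round(1))
for x in blobs(t,[5,60,90],[25,255,255],(300,170,380,250),100):print("wood",x,plane(t,x[2],25).round(1))
for x in blobs(t,[0,0,0],[180,90,60],(312,180,370,240)):print("black",x,plane(t,x[2],46).round(1))
for x in blobs(t,[0,0,150],[180,60,255],(312,180,370,240)):print("white",x,plane(t,x[2],53).round(1))
for x in blobs(t,[0,0,0],[180,255,60],(205,185,242,225)):print("collar",x,plane(t,x[2],46).round(1))
E
```

```text
top (np.int32(30), [17, 6], array([213.4, 142.3])) [764.3 247.5  59. ]
top (np.int32(80), [10, 10], array([216.45, 154.5 ])) [713.3 234.3  59. ]
top (np.int32(75), [10, 10], array([194.31, 160.83])) [687.8 325.5  59. ]
top (np.int32(60), [9, 8], array([340.75, 194.6 ])) [ 544.1 -275.1   59. ]
top (np.int32(146), [13, 14], array([249.84, 219.66])) [444.5  95.2  59. ]
scene (np.int32(104), [13, 13], array([252.22, 191.34])) [425.8  70.7  59. ]
scene (np.int32(58), [10, 10], array([331.59, 220.71])) [ 537.8 -281.7   59. ]
wood (np.int32(2023), [53, 53], array([340.06, 210.35])) [ 481.8 -272.8   25. ]
black (np.int32(26), [6, 5], array([355.5, 217. ])) [ 453.  -334.9   46. ]
white (np.int32(1241), [58, 60], array([341.63, 208.1 ])) [ 489.4 -278.4   53. ]
white (np.int32(19), [5, 5], array([340.21, 210.  ])) [ 481.7 -272.5   53. ]
white (np.int32(49), [8, 8], array([326.94, 220.35])) [ 439.9 -218.2   53. ]
collar (np.int32(110), [16, 20], array([225.08, 207.09])) [497.2 199.1  46. ]
```

View pics/crop.png

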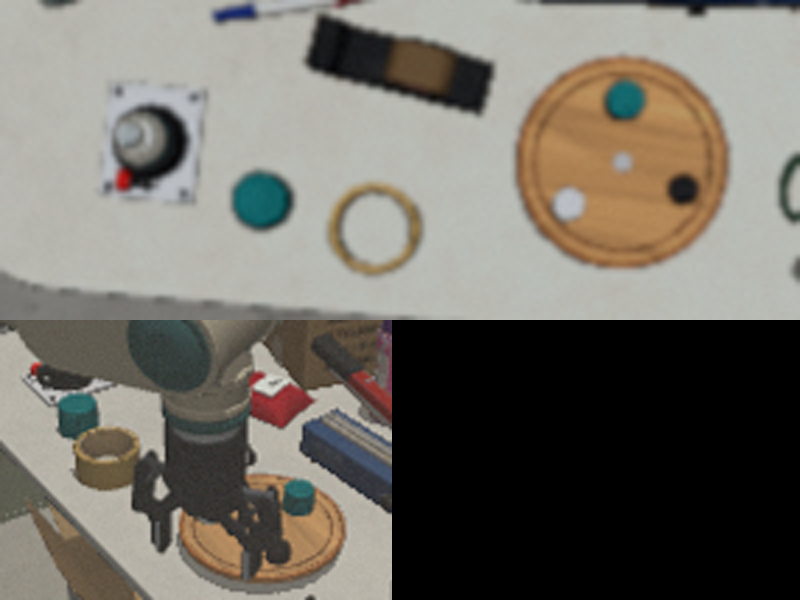

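The crop confirms it: the teal cap on the turntable is at top view (340.8,194.6), giving (544,-275) at z=59. That is 62 mm from the platter axis, which is plausible. The larger teal object at (250,220) lies on the table, so it is ruled out. I'll turn the tool so the fingers close radially, then hover above the cap.

{"fn": "arm_command", "kwargs": {"motion": "0 0 0 0 0 -0.163;0 0 0 0 0 -0.163;0 0 0 0 0 -0.163;0 0 0 0 0 -0.163;0 0 0 0 0 -0.163;0 0 0 0 0 -0.163;0 0 0 0 0 -0.163;0 0 0 0 0 -0.163;0 0 0 0 0 -0.162;0 0 0 0 0 0;0 0 0 0 0 0", "claw": 85, "squeeze": 40}}

```text
clock: 1.2
position: [214.0, -479.4, 404.4]
ee_rot: [[0.003, 1.0, -0.0], [1.0, -0.003, 0.001], [0.001, -0.0, -1.0]]
ft_force: [0.2, -0.7, -0.9]
gripper_width: 0.991
grip_force: 0.0
```

{"fn": "arm_command", "kwargs": {"motion": "0.272 0.44 0 0 0 0;0.272 0.44 0 0 0 0;0.272 0.44 0 0 0 0;0.272 0.44 0 0 0 0;0.272 0.44 0 0 0 0;0.272 0.44 0 0 0 0;0.272 0.44 0 0 0 0;0.272 0.44 0 0 0 0;0.272 0.44 0 0 0 0;0.272 0.44 0 0 0 0;0.272 0.44 0 0 0 0;0.272 0.44 0 0 0 0;0.272 0.44 0 0 0 0;0.272 0.44 0 0 0 0;0.272 0.44 0 0 0 0;0 0 0.5 0 0 0;0 0 0.5 0 0 0;0 0 0.5 0 0 0;0 0 0.5 0 0 0;0 0 0 0 0 0"}}

```text
clock: 3.2
position: [543.3, -274.9, 300.2]
ee_rot: [[0.002, 1.0, -0.007], [1.0, -0.002, 0.004], [0.004, -0.007, -1.0]]
ft_force: [-0.9, -0.7, -0.1]
gripper_width: 0.996
grip_force: 0.0
```

```bash
python3 - <<'E'
from plant import robot
from h import *
import pickle
s=robot.snapshot("scene");pickle.dump(s,open("s1.pkl","wb"));q=robot.sense()
print(q["clock"],np.round(q["position"],1),np.round(q["ee_rot"],4).tolist(),np.round(q["ft_force"],2),np.round(q["joints"],1))
t=pickle.load(open("s0.pkl","rb"))["top"]
for x in blobs(s,[80,90,30],[100,255,255],(180,150,365,260)):print(x,plane(s,x[2],42).round(1))
print("cap centre predicted px scene",proj(s,[544,-275,42]),proj(s,[498,205,100]))
# plate: bright pixels, minAreaRect
im=t["image"];h=cv2.cvtColor(im,cv2.COLOR_BGR2HSV)
print("plugs",[ (x,plane(t,x[2],127.7).round(1)) for x in blobs(t,[0,0,0],[180,255,255],(216,203,219,206))][:1])
a=cv2.resize(im[185:226,205:242],(444,492),interpolation=cv2.INTER_NEAREST)
u,v=proj(s,[498,205,80]).astype(int);b=cv2.resize(s["image"][v-30:v+30,max(u-30,0):u+30],(350,350),interpolation=cv2.INTER_NEAREST);print("scene crop origin",max(u-30,0),v-30)
c=np.zeros((500,800,3),np.uint8);c[:492,:444]=a;c[:350,450:450+b.shape[1]]=b;cv2.imwrite("pics/bot.png",c)
E
```

```text
3.25 [ 543.7 -275.1  303. ] [[0.0016, 1.0, -0.0035], [1.0, -0.0015, 0.002], [0.002, -0.0035, -1.0]] [-0.44  0.07  0.73] [-30.3  19.5  73.1  -0.   87.6 -30.2]
(np.int32(14), [7, 4], array([282.5 , 151.29])) [758.1 299.2  42. ]
(np.int32(84), [13, 9], array([251.98, 190.19])) [444.1 101.3  42. ]
(np.int32(20), [6, 6], array([333.9 , 220.45])) [ 561.8 -270.2   42. ]
cap centre predicted px scene [331.34865448 222.87653441] [247.89244556 164.61462509]
plugs [((np.int32(9), [3, 3], array([217., 204.])), array([504.4, 215.3, 127.7]))]
scene crop origin 218 138
```

View pics/bot.png

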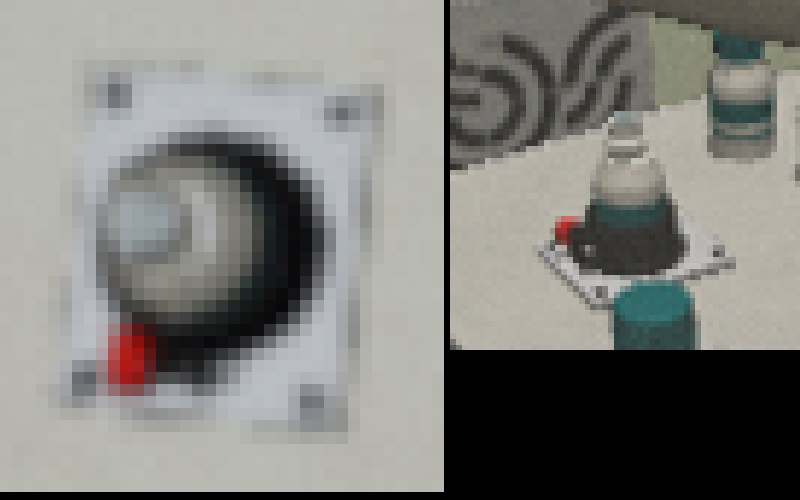

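The crops show the bottle's plug at top px (216.6,203.2), the plate screws averaging top px (222.3,205.0), and the plug tip at scene px (248.0,158). I'll compute the axis from all three.

```bash
python3 - <<'E'
from h import *
import pickle
t=pickle.load(open("s0.pkl","rb"))["top"];s=pickle.load(open("s1.pkl","rb"))
im=t["image"].astype(int)
print("plug",plane(t,(216.6,203.2),127).round(1),"plate",plane(t,(222.3,205.0),10).round(1))
for P in([500,210,127.7],[504,216,127.7],[500,213,10]):print(proj(s,P).round(1),proj(t,P).round(1))
# refined plug: bluish light pixels
p=t["image"][196:212,208:226].astype(int);m=(p[...,0]-p[...,2]>6)&(p.sum(2)>330)
print(m.astype(int));y,x=np.nonzero(m);print(x.mean()+208,y.mean()+196)
print("collar circle",)
print("scene plug",plane(s,(248.0,158.0),127).round(1))
h=cv2.cvtColor(s["image"],cv2.COLOR_BGR2HSV)
# neck/body extents per row in scene
for v in range(157,186,2):print(v,s["image"][v,236:262].sum(1).tolist())
print([(x[2],plane(s,x[2],59).round(1)) for x in blobs(pickle.load(open("s0.pkl","rb"))["scene"],[80,90,30],[100,255,255],(325,205,345,235))])
E
```

```text
plug [507.6 217.1 127. ] plate [508.3 217.9  10. ]
[247.2 158.4] [218.3 205.1]
[247.2 157.6] [216.8 204.1]
[248.7 181.5] [223.5 207. ]
[[0 0 0 0 0 1 1 1 1 1 1 1 1 0 0 0 0 1]
 [0 0 0 0 0 1 1 1 1 1 0 0 0 0 0 0 0 0]
 [0 0 0 0 1 1 1 1 0 0 0 0 0 0 0 0 0 0]
 [0 0 0 0 0 1 0 0 0 0 0 0 0 0 0 0 0 0]
 [0 0 0 0 1 1 0 0 0 0 0 0 0 0 0 0 0 0]
 [0 0 0 0 1 1 0 0 0 0 0 0 0 0 0 0 0 0]
 [0 0 0 0 0 0 0 1 1 1 1 0 0 0 0 0 0 0]
 [0 0 0 0 0 0 0 1 1 1 1 1 0 0 0 0 0 0]
 [0 0 0 0 0 0 0 1 1 1 1 0 0 0 0 0 0 0]
 [0 0 0 0 1 0 0 1 1 1 0 0 0 0 0 0 0 0]
 [0 0 0 0 1 0 0 0 0 0 0 0 0 0 0 0 0 0]
 [0 0 0 1 1 0 0 0 0 0 0 0 0 0 0 0 0 0]
 [0 0 0 1 1 1 0 0 0 0 0 0 0 0 0 0 0 0]
 [0 0 0 1 1 1 0 0 0 0 0 0 0 0 0 0 0 0]
 [0 0 0 1 1 1 0 0 0 0 0 0 0 0 0 0 0 0]
 [0 0 0 1 1 1 0 0 0 0 0 0 0 0 0 0 0 0]]
214.63636363636363 202.45454545454547
collar circle
scene plug [505.3 211.8 127. ]
157 [289, 299, 182, 171, 177, 225, 329, 344, 282, 269, 450, 421, 425, 454, 437, 507, 475, 484, 558, 533, 538, 536, 532, 529, 537, 522]
159 [328, 306, 226, 270, 312, 327, 285, 323, 505, 419, 370, 376, 365, 363, 394, 532, 526, 531, 532, 536, 535, 528, 528, 53
[... 1128 characters left out ...]
147, 169, 155, 171, 171, 172, 163, 174, 165, 156, 161, 162, 160, 134, 208, 422, 570, 558, 550, 534]
179 [235, 249, 164, 136, 138, 149, 146, 149, 157, 157, 155, 163, 155, 172, 167, 165, 154, 153, 162, 151, 145, 197, 380, 568, 546, 549]
181 [418, 401, 250, 142, 160, 279, 227, 160, 153, 151, 168, 163, 161, 152, 164, 162, 151, 157, 162, 153, 159, 222, 430, 565, 555, 556]
183 [492, 588, 578, 490, 192, 196, 162, 150, 152, 164, 153, 157, 171, 167, 179, 179, 165, 159, 149, 175, 348, 539, 573, 575, 569, 516]
185 [462, 352, 489, 577, 514, 531, 532, 544, 500, 517, 495, 405, 407, 415, 449, 518, 425, 431, 462, 546, 441, 405, 358, 289, 327, 506]
[(array([331.59, 220.71]), array([ 537.8, -281.7,   59. ]))]
```

The bottle axis is at about (508,217.5), and all three sightings agree. I'll descend on the cap and grip.

{"fn": "arm_command", "kwargs": {"motion": "0 0.02 0.34 0 0 0;0 0 0.34 0 0 0;0 0 0.34 0 0 0;0 0 0.34 0 0 0;0 0 0.34 0 0 0;0 0 0.34 0 0 0;0 0 0 0 0 0;0 0 0 0 0 0;0 0 0 0 0 0"}}

```text
clock: 4.15
position: [545.5, -275.6, 204.9]
ee_rot: [[0.0, 1.0, 0.003], [1.0, -0.0, -0.002], [-0.002, 0.003, -1.0]]
ft_force: [0.6, 0.0, 0.1]
gripper_width: 0.995
grip_force: 0.0
```

{"fn": "arm_command", "kwargs": {"motion": "0 0 0 0 0 0;0 0 0 0 0 0;0 0 0 0 0 0;0 0 0 0 0 0;0 0 0 0 0 0;0 0 0 0 0 0;0 0 0 0 0 0;0 0 0 0 0 0;0 0 0 0 0 0;0 0 0 0 0 0;0 0 0 0 0 0;0 0 0 0 0 0", "claw": 30, "squeeze": 40}}

```text
clock: 5.35
position: [545.1, -275.4, 203.4]
ee_rot: [[-0.0, 1.0, 0.001], [1.0, 0.0, -0.001], [-0.001, 0.001, -1.0]]
ft_force: [-0.5, 0.2, 5.1]
gripper_width: 0.476
grip_force: 40.7
```

{"fn": "arm_command", "kwargs": {"motion": "0 0 -0.1 0 0 0;0 0 -0.2 0 0 0;0 0 -0.3 0 0 0;0 0 -0.4 0 0 0;0 0 -0.4 0 0 0;0 0 -0.4 0 0 0;0 0 -0.4 0 0 0;0 0 -0.4 0 0 0;0 0 -0.4 0 0 0;0 0 0 0 0 0;0 0 0 0 0 0;0 0 0 0 0 0;0 0 0 0 0 0;0 0 0 0 0 0", "squeeze": 60}}

```text
clock: 6.75
position: [544.9, -275.3, 351.7]
ee_rot: [[-0.0, 1.0, -0.001], [1.0, 0.0, 0.001], [0.001, -0.001, -1.0]]
ft_force: [-0.3, -0.0, -0.0]
gripper_width: 0.473
grip_force: 60.4
```

```bash
python3 - <<'E'
from plant import robot
from h import *
import pickle
q=robot.sense();P=np.array(q["position"]);print(q["clock"],P.round(1),q["ft_force"],q["gripper_width"])
for n in("scene","top"):
    s=robot.snapshot(n);u,v=proj(s,P-[0,0,160]).astype(int);print(n,u,v)
    r=[x for x in blobs(s,[80,90,20],[100,255,255],(u-25,v-25,u+25,v+25),4)]
    for x in r:print(x,plane(s,x[2],P[2]-162).round(1))
    if n=="scene":cv2.imwrite("pics/held.png",cv2.resize(s["image"][v-40:v+40,u-40:u+40],(560,560),interpolation=cv2.INTER_CUBIC))
E
```

```text
6.75 [ 544.9 -275.3  351.7] [-0.2514171  -0.01209645 -0.02466256] 0.4732384649747358
scene 333 189
(np.int32(24), [7, 6], array([335.25, 186.17])) [ 565.5 -263.   189.7]
(np.int32(4), [2, 2], array([337.5, 192.5])) [ 542.6 -298.2  189.7]
(np.int32(4), [3, 3], array([332.75, 195.  ])) [ 518.8 -299.1  189.7]
top 341 191
```

View pics/held.png

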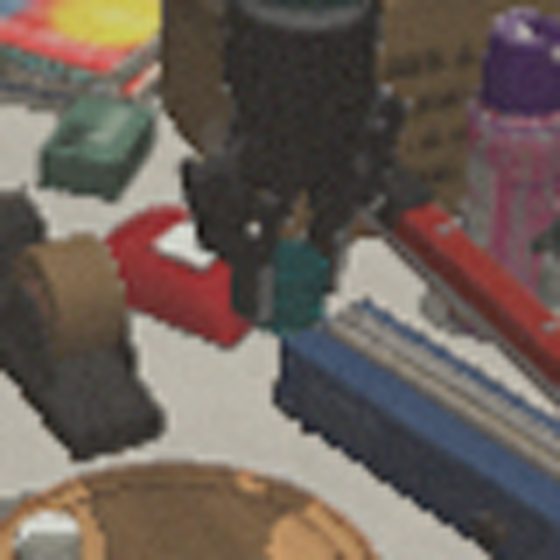

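The cap is held upright in the pads, seen around crop (300,285). I'll carry it over the bottle.

{"fn": "arm_command", "kwargs": {"motion": "0.493 -0.037 0 0 0 0;0.493 -0.037 0 0 0 0;0.493 -0.037 0 0 0 0;0.493 -0.037 0 0 0 0;0.493 -0.037 0 0 0 0;0.493 -0.037 0 0 0 0;0.493 -0.037 0 0 0 0;0.493 -0.037 0 0 0 0;0.493 -0.037 0 0 0 0;0.493 -0.037 0 0 0 0;0.493 -0.037 0 0 0 0;0.493 -0.037 0 0 0 0;0.493 -0.037 0 0 0 0;0.493 -0.037 0 0 0 0;0.493 -0.037 0 0 0 0;0.493 -0.037 0 0 0 0;0.493 -0.037 0 0 0 0;0.493 -0.037 0 0 0 0;0.493 -0.037 0 0 0 0;0.493 -0.037 0 0 0 0"}}

```text
clock: 8.85
position: [507.5, 218.7, 352.6]
ee_rot: [[-0.0, 1.0, -0.0], [1.0, 0.0, -0.0], [-0.0, -0.0, -1.0]]
ft_force: [0.0, -0.0, -1.3]
gripper_width: 0.472
grip_force: 60.5
```

{"fn": "arm_command", "kwargs": {"motion": "0 0 0.2 0 0 0;0 0 0.2 0 0 0;0 0 0.2 0 0 0;0 0 0 0 0 0;0 0 0 0 0 0;0 0 0 0 0 0;0 0 0 0 0 0"}}

```text
clock: 9.55
position: [507.9, 217.5, 323.3]
ee_rot: [[-0.0, 1.0, 0.001], [1.0, 0.0, 0.0], [0.0, 0.001, -1.0]]
ft_force: [-0.9, 0.3, -0.7]
gripper_width: 0.468
grip_force: 60.5
```

```bash
python3 - <<'E'
from plant import robot
from h import *
q=robot.sense();P=np.array(q["position"]);print(q["clock"],P.round(1),np.round(q["ft_force"],1),q["gripper_width"])
s=robot.snapshot("scene");u,v=proj(s,P-[0,0,180]).astype(int);print(u-25,v-25,proj(s,[508,217.5,127]))
cv2.imwrite("pics/over.png",cv2.resize(s["image"][v-25:v+35,u-25:u+25],(500,600),interpolation=cv2.INTER_NEAREST))
E
```

```text
9.55 [507.9 217.5 323.3] [-0.9  0.3 -0.7] 0.4679750257981362
222 128 [247.77862459 157.32365125]
```

View pics/over.png

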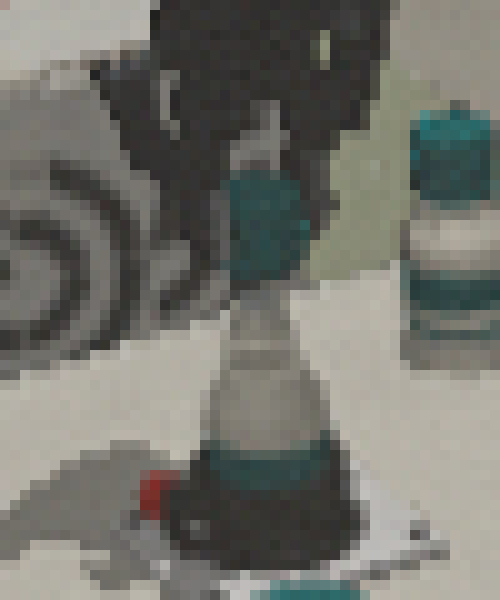

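The cap is above the neck, centred within what this view can resolve. I'll go down carefully.

{"fn": "arm_command", "kwargs": {"motion": "0 0 0.1 0 0 0;0 0 0.1 0 0 0;0 0 0.1 0 0 0;0 0 0.1 0 0 0;0 0 0.1 0 0 0;0 0 0.1 0 0 0;0 0 0.05 0 0 0;0 0 0 0 0 0;0 0 0 0 0 0;0 0 0 0 0 0;0 0 0 0 0 0"}}

```text
clock: 10.7
position: [507.8, 217.7, 290.5]
ee_rot: [[-0.0, 1.0, 0.0], [1.0, 0.0, 0.0], [0.0, 0.0, -1.0]]
ft_force: [-0.3, 0.3, -0.2]
gripper_width: 0.468
grip_force: 60.5
```

{"fn": "arm_command", "kwargs": {"motion": "0 0 0.04 0 0 0;0 0 0.04 0 0 0;0 0 0 0 0 0;0 0 0 0 0 0;0 0 0 0 0 0"}}

```text
clock: 11.2
position: [507.8, 217.7, 286.2]
ee_rot: [[-0.0, 1.0, 0.0], [1.0, 0.0, -0.0], [-0.0, 0.0, -1.0]]
ft_force: [-0.2, 0.2, 0.1]
gripper_width: 0.472
grip_force: 60.5
```

{"fn": "arm_command", "kwargs": {"motion": "0 0 0.04 0 0 0;0 0 0 0 0 0;0 0 0 0 0 0;0 0 0 0 0 0"}}

```text
clock: 11.6
position: [507.7, 217.7, 284.2]
ee_rot: [[-0.0, 1.0, 0.0], [1.0, 0.0, 0.0], [0.0, 0.0, -1.0]]
ft_force: [0.1, 0.3, 1.0]
gripper_width: 0.468
grip_force: 60.6
```

{"fn": "arm_command", "kwargs": {"motion": "0 0 0.03 0 0 0;0 0 0 0 0 0;0 0 0 0 0 0;0 0 0 0 0 0"}}

```text
clock: 12.0
position: [507.9, 217.8, 283.9]
ee_rot: [[-0.0, 1.0, 0.002], [1.0, 0.0, 0.001], [0.001, 0.002, -1.0]]
ft_force: [-1.6, 0.6, 5.9]
gripper_width: 0.469
grip_force: 61.1
```

Contact came where expected (rim about 105 mm) with a small side force. I'll press on.

{"fn": "arm_command", "kwargs": {"motion": "0 0 0.02 0 0 0;0 0 0.02 0 0 0;0 0 0 0 0 0;0 0 0 0 0 0;0 0 0 0 0 0"}}

```text
clock: 12.5
position: [508.0, 218.0, 283.5]
ee_rot: [[-0.001, 1.0, 0.003], [1.0, 0.001, 0.002], [0.002, 0.003, -1.0]]
ft_force: [-4.1, -0.6, 12.9]
gripper_width: 0.467
grip_force: 61.9
```

{"fn": "arm_command", "kwargs": {"motion": "0 0 0.02 0 0 0;0 0 0 0 0 0;0 0 0 0 0 0;0 0 0 0 0 0"}}

```text
clock: 12.9
position: [507.9, 218.3, 283.1]
ee_rot: [[-0.001, 1.0, 0.003], [1.0, 0.001, 0.003], [0.003, 0.003, -1.0]]
ft_force: [-5.2, 1.1, 16.7]
gripper_width: 0.472
grip_force: 62.1
```

There's a side force of -5 N in x, so the tool sits slightly too far toward +x. I'll ease up, shift -1 mm in x and see.

{"fn": "arm_command", "kwargs": {"motion": "0 0 -0.04 0 0 0;0 -0.02 0 0 0 0;0 0 0 0 0 0;0 0 0 0 0 0;0 0 0 0 0 0"}}

```text
clock: 13.4
position: [506.7, 218.0, 283.1]
ee_rot: [[-0.001, 1.0, 0.001], [1.0, 0.001, 0.001], [0.001, 0.001, -1.0]]
ft_force: [-2.5, 1.6, 7.6]
gripper_width: 0.468
grip_force: 61.2
```

```bash
python3 - <<'E'
from plant import robot
import numpy as np
q=robot.sense();print(np.round(q["ft_force"],2),np.round(q["wrist_torque"],3))
E
```

```text
[-2.53  1.57  7.59] [ 0.237  0.555 -0.009]
```

{"fn": "arm_command", "kwargs": {"motion": "0 -0.02 0 0 0 0;0 0 0 0 0 0;0 0 0 0 0 0;0 0 0 0 0 0"}}

```text
clock: 13.8
position: [505.8, 218.1, 282.9]
ee_rot: [[-0.001, 1.0, 0.002], [1.0, 0.001, 0.001], [0.001, 0.002, -1.0]]
ft_force: [-1.7, 0.7, 7.1]
gripper_width: 0.468
grip_force: 61.0
```

```bash
cat > ft.py <<'E'
from plant import robot
import numpy as np
q=robot.sense();F=np.array(q["ft_force"]);M=np.array(q["wrist_torque"])
print(q["clock"],np.round(q["position"],1),F.round(2),M.round(3),"centre of push x,y mm:",np.round([1e3*(-.165*F[0]-M[1])/F[2],1e3*(M[0]-.165*F[1])/F[2]],1))
E
python3 ft.py
```

```text
13.8 [505.8 218.1 282.9] [-1.72  0.69  7.06] [ 0.283  0.357 -0.032] centre of push x,y mm: [-10.4  23.9]
```

{"fn": "arm_command", "kwargs": {"motion": "0 -0.02 0 0 0 0;0 0 0 0 0 0;0 0 0 0 0 0;0 0 0 0 0 0"}}

```text
clock: 14.2
position: [505.1, 218.0, 282.8]
ee_rot: [[-0.0, 1.0, 0.003], [1.0, 0.0, 0.001], [0.001, 0.003, -1.0]]
ft_force: [1.1, 2.7, 5.5]
gripper_width: 0.47
grip_force: 61.0
```

```bash
python3 ft.py
```

```text
14.2 [505.1 218.  282.8] [1.09 2.72 5.53] [ 0.345 -0.286  0.024] centre of push x,y mm: [ 19.2 -18.6]
```

The x force changed sign, so the axis is near x=505.5. In y it pushes toward +y, so I'll shift +1 mm there.

{"fn": "arm_command", "kwargs": {"motion": "0.02 0.008 0 0 0 0;0 0 0 0 0 0;0 0 0 0 0 0;0 0 0 0 0 0"}}

```text
clock: 14.6
position: [505.4, 218.7, 282.7]
ee_rot: [[-0.0, 1.0, 0.002], [1.0, 0.0, 0.0], [0.0, 0.002, -1.0]]
ft_force: [-0.1, 0.8, 5.6]
gripper_width: 0.468
grip_force: 61.0
```

```bash
python3 ft.py
```

```text
14.6 [505.4 218.7 282.7] [-0.13  0.83  5.58] [ 0.056 -0.092 -0.009] centre of push x,y mm: [ 20.4 -14.4]
```

{"fn": "arm_command", "kwargs": {"motion": "0 0 0.02 0 0 0;0 0 0 0 0 0;0 0 0 0 0 0;0 0 0 0 0 0"}}

```text
clock: 15.0
position: [505.5, 218.7, 282.1]
ee_rot: [[-0.0, 1.0, 0.003], [1.0, 0.0, 0.0], [0.0, 0.003, -1.0]]
ft_force: [1.3, -0.5, 7.9]
gripper_width: 0.464
grip_force: 61.2
```

```bash
python3 ft.py
```

```text
15.0 [505.5 218.7 282.1] [ 1.32 -0.46  7.93] [-0.024 -0.051  0.   ] centre of push x,y mm: [-21.1   6.5]
```

The cap is centred with side forces near zero. I'll press through the bead.

{"fn": "arm_command", "kwargs": {"motion": "0 0 0.02 0 0 0;0 0 0 0 0 0;0 0 0 0 0 0"}}

```text
clock: 15.3
position: [505.5, 218.7, 281.1]
ee_rot: [[-0.0, 1.0, 0.003], [1.0, 0.0, 0.0], [0.0, 0.003, -1.0]]
ft_force: [0.3, -0.5, 8.6]
gripper_width: 0.471
grip_force: 61.2
```

{"fn": "arm_command", "kwargs": {"motion": "0 0 0.02 0 0 0;0 0 0 0 0 0;0 0 0 0 0 0"}}

```text
clock: 15.6
position: [505.3, 218.6, 278.2]
ee_rot: [[-0.0, 1.0, 0.001], [1.0, 0.0, -0.0], [-0.0, 0.001, -1.0]]
ft_force: [4.6, 1.2, -3.4]
gripper_width: 0.466
grip_force: 60.9
```

```bash
python3 ft.py
```

```text
15.6 [505.3 218.6 278.2] [ 4.64  1.23 -3.42] [ 0.202 -0.791  0.017] centre of push x,y mm: [-7.4  0.2]
```

It clicked: the force fell to -3 N and the tool dropped 3 mm. I'll follow it down to the seal.

{"fn": "arm_command", "kwargs": {"motion": "0 0.01 0.04 0 0 0;0 0 0 0 0 0;0 0 0 0 0 0;0 0 0 0 0 0"}}

```text
clock: 16.0
position: [505.5, 218.6, 276.0]
ee_rot: [[-0.0, 1.0, -0.001], [1.0, 0.0, -0.001], [-0.001, -0.001, -1.0]]
ft_force: [3.0, -0.0, -3.5]
gripper_width: 0.474
grip_force: 61.0
```

{"fn": "arm_command", "kwargs": {"motion": "0 0 0.02 0 0 0;0 0 0 0 0 0;0 0 0 0 0 0;0 0 0 0 0 0"}}

```text
clock: 16.4
position: [505.5, 218.7, 275.8]
ee_rot: [[-0.0, 1.0, -0.0], [1.0, 0.0, -0.0], [-0.0, -0.0, -1.0]]
ft_force: [-1.0, 0.8, 0.6]
gripper_width: 0.471
grip_force: 61.4
```

```bash
python3 ft.py
```

```text
16.4 [505.5 218.7 275.8] [-1.05  0.75  0.64] [-0.166  0.097  0.05 ] centre of push x,y mm: [ 118.2 -453.1]
```

{"fn": "arm_command", "kwargs": {"motion": "0 0 0.03 0 0 0;0 0 0.03 0 0 0;0 0 0 0 0 0;0 0 0 0 0 0;0 0 0 0 0 0;0 0 0 0 0 0"}}

```text
clock: 17.0
position: [505.6, 218.7, 274.2]
ee_rot: [[-0.001, 1.0, 0.001], [1.0, 0.001, 0.0], [0.0, 0.001, -1.0]]
ft_force: [-5.9, -3.4, 9.9]
gripper_width: 0.471
grip_force: 62.3
```

{"fn": "arm_command", "kwargs": {"motion": "0 0 0.02 0 0 0;0 0 0 0 0 0;0 0 0 0 0 0;0 0 0 0 0 0;0 0 0 0 0 0"}}

```text
clock: 17.5
position: [505.7, 218.8, 273.8]
ee_rot: [[-0.0, 1.0, 0.001], [1.0, 0.0, 0.0], [0.0, 0.001, -1.0]]
ft_force: [-6.4, -2.4, 11.5]
gripper_width: 0.468
grip_force: 62.5
```

```bash
python3 ft.py
```

```text
17.5 [505.7 218.8 273.8] [-6.37 -2.41 11.55] [-0.439  0.949  0.017] centre of push x,y mm: [ 8.9 -3.5]
```

Pressing at 11.5 N with the seal about 2.3 mm down. I'll ease the side load a little and check it's steady.

{"fn": "arm_command", "kwargs": {"motion": "-0.01 -0.02 0.01 0 0 0;0 0 0 0 0 0;0 0 0 0 0 0;0 0 0 0 0 0;0 0 0 0 0 0;0 0 0 0 0 0;0 0 0 0 0 0;0 0 0 0 0 0"}}

```text
clock: 18.3
position: [505.1, 218.5, 273.8]
ee_rot: [[-0.001, 1.0, 0.004], [1.0, 0.001, 0.002], [0.002, 0.004, -1.0]]
ft_force: [-2.5, -1.1, 11.9]
gripper_width: 0.467
grip_force: 62.4
```

```bash
python3 ft.py; python3 - <<'E'
from plant import robot
from h import *
s=robot.snapshot("scene");cv2.imwrite("pics/end.png",cv2.resize(s["image"][128:188,222:272],(500,600),interpolation=cv2.INTER_NEAREST))
E
python3 ft.py
```

```text
18.3 [505.1 218.5 273.8] [-2.55 -1.13 11.88] [-0.068  0.397 -0.021] centre of push x,y mm: [2.  9.9]
18.35 [505.1 218.5 273.8] [-1.8  -1.09 10.97] [-0.079  0.388  0.031] centre of push x,y mm: [-8.2  9.2]
```

View pics/end.png

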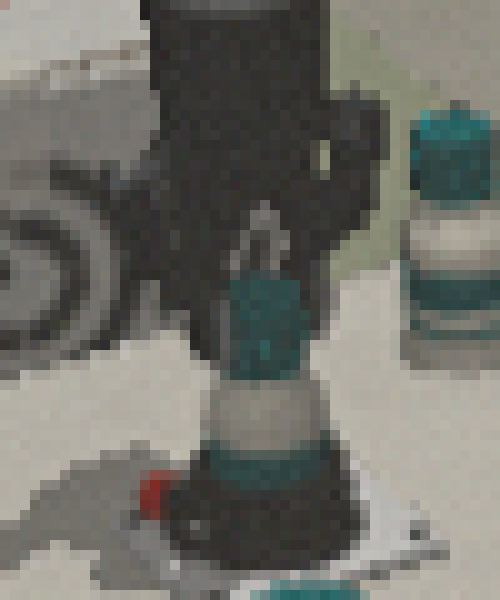

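The cap sits on the shoulder (crop (265,325)), upright, with the fingers pressing steadily at about 11.5 N. I'm handing it in.

```bash
python3 -c "
from plant import robot
print(robot.sign_off())"; python3 ft.py
```

```text
the job is handed in; nothing more can be done
None
the job is handed in; nothing more can be done
```

I lifted the teal cap off the turntable, clicked it onto the open bottle and handed the job in at about 18 s, with the fingers still pressing it home at about 11 to 12 N; the sign-off returned no verdict.

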